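# Refit the brew piston of the coffee machine's brew unit

## Task

Refit the brew piston in the coffee machine's brew unit: lift it from the parts tray by its stem, start it in the chamber leaning some 10 degrees so that one edge of its foot goes in first, then straighten it and slide it down until its shoulder sits flat on the chamber's rim. The crank leaves the chamber a few millimetres to one side, so feel for its wall and do not force the piston: straight and centred it goes home with a light hand. Then push the retaining fork all the way in over the shoulder, let go, and leave the other things on the counter where they are.

Things in the scene. Friction and masses are not known exactly. Their poses are not given: they have to be found in the camera images.
- piston_center (a point): The brew piston, upright on its foot in the tray (the taller of two parts there). 90 mm tall, round, about 160 g. From below: foot end 32 mm diameter x 34 mm (grey, two black seal rings), shoulder 44 mm diameter x 6 mm, bare steel stem 20 mm diameter x 50 mm. This point: on its axis half-way up, 45 mm above the foot face, 5 mm above the shoulder's top; z up the stem. Its yaw means nothing.
- piston_foot (a point): Middle of the piston's flat foot face (its lower end), 45 mm below piston_center; z up the stem. Fully home in the chamber, the shoulder's underside rests on the rim and this point is 34 mm below the rim.
- parts_tray: Shallow steel tray, 150 x 210 x 12 mm, fixed; origin under its centre. The things in it stand on its floor, 3 mm above the counter.
- brew_unit: The brew unit, fixed on the counter: black frame 112 x 200 mm on plan, deck 101 mm above the counter. Origin under the centre of its base, z up. The upright aluminium chamber stands in a slot (along y) in the deck about y = -40 mm, 105 mm high to its rim; the fork and its guides are on the deck on the +y side (guides from y = 8 to 68 mm, 18 mm above the deck).
- mouth (a point): Middle of the chamber slot at rim height, 105 mm above the counter; axes as brew_unit. The chamber is a tube, 49 mm outside, with a vertical sharp-edged bore 33.2 mm in diameter (the foot is 32), 50 mm deep. Its crank has parked it anywhere up to 9 mm either side of this point along the unit's y (not measured; to be felt or seen) and holds it fast there; along x it is centred.
- fork (a joint): Retaining fork's slide, m: 0 open (found within 3 mm of it), 0.058 fully in over the shoulder. Slides along the unit's -y with about 2 N, stays where left. Steel plate 46 mm wide, 4 mm thick, underside 8 mm above the rim, slot 26 mm wide to pass the stem; goes in only with the shoulder down on the rim. Open, its tips are 44 mm from the slot's middle.
- fork_tab (a point): The fork's upright push tab: a plate 36 mm wide (unit's x), 6 mm thick (y), from 12 to 38 mm above the rim. This point: middle of the tab, 30 mm above the rim. Push on its +y face towards -y. At joint 0 it is 96 mm, fully in 38 mm, from the slot's middle.
- lower_piston: Bystander: short grey piston standing in the tray beside the brew piston, 31 mm in diameter, 36 mm tall; origin under its centre.
- cup: Bystander: white cup on its saucer, 120 mm wide, 62 mm high; origin under its centre.
- spoon_glass: Bystander: glass of coffee spoons, 68 mm wide, 145 mm high; origin under its centre.
- seal_tub: Bystander: small clear jar with a white lid, 56 mm wide, 50 mm high; origin under its centre.
- sachet_box: Bystander: cardboard box 70 x 110 x 60 mm; origin under its centre.
- descaler: Bystander: white plastic bottle, 64 mm wide, 170 mm high; origin under its centre.
- brush: Bystander: cleaning brush lying on the counter.
- screwdriver: Bystander: screwdriver lying on the counter.
Things that resemble listed ones, but are neither listed nor needed, are in the scene too. What is shaped like the brew_unit but purple is not meant. Of the things that look like the part that bears piston_center, the smaller one is meant.

How it is judged (in metres and radians):
On the way, in this order (a step that is already met when the one before it is completed fails the run):
1. the piston is started in the chamber leaning at least 5 degrees: the middle of its foot is level with or below the rim, within 16 mm of the slot's middle, so that the low edge is inside (z of piston_foot in the frame of mouth below 0.0005 m and horizontal distance between piston_foot and mouth below 0.016 m and angle between piston_center's own z axis and vertical above 0.087 rad), for 0.1 s.
2. the piston is straight and fully home, its shoulder down on the chamber's rim (z of piston_foot in the frame of mouth below -0.0325 m and angle between piston_center's own z axis and vertical below 0.05 rad), for 0.2 s.
3. the retaining fork is pushed fully in over the shoulder (value of joint fork above 0.053 m), for 0.2 s.
At the end, for the whole second after the job is handed in: The piston stands straight (within 3 degrees) in the chamber with its foot at least 32.5 mm below the rim (34 mm is fully home) and within 11.5 mm of the slot's middle, and the fork is in by at least 53 of its 58 mm (all of step 2 and horizontal distance between piston_foot and mouth below 0.0115 m and value of joint fork above 0.053 m); the robot touches nothing.
It fails at once if the piston is forced on its way in: more than 15 N between it and the brew unit before it is within 4 mm of home (contact force between piston and brew_unit above 15 N and z of piston_foot in the frame of mouth above -0.03 m).
It fails at once if the piston is slammed or pressed home: more than 25 N between it and the brew unit (contact force between piston and brew_unit above 25 N).
It fails at once if a bystander is moved by more than 30 mm (distance of any of lower_piston, cup, spoon_glass, seal_tub, sachet_box, descaler, brush, screwdriver from where it was at the start of the episode above 0.03 m).
It also fails if it takes over 64 s, if anything falls off the work surface, if the arm or the gripper's body presses on something with over 40 N, if the wrist force passes 120 N, or if a joint passes its speed limit or range.

## Robot

A 6-joint arm with a two-finger parallel gripper is mounted at the origin on the work surface. World frame = base frame: x ahead of the robot, y to its left, z up, the work surface at z = 0. Lengths are in mm, angles in degrees, forces in N, time in s.
With the tool pointing down it reaches from about 350 to 875 mm from the base axis. Payload 15.5 kg.
Tool frame: the origin (TCP) lies at the very end of the fingers, on their centre line; the grasp point (between the pads) lies 19 mm behind it; z points along the fingers, y is the direction in which the jaws open and shut (so a half turn about z gives the same grasp; the last joint's range is limited). The gripper opens to 85 mm and grips with 20 to 120 N. Pads are 22 mm wide; open, the fingers measure 114 mm over their backs; the gripper's body (76 mm by 85 mm) begins 54 mm behind the grasp point. The pads swing forward as they close: fully open they stand 13 mm farther back than shut.
Start: joints at [-77.206, 28.281, 77.091, -0, 74.628, -5.472], TCP at [195.893, -593.509, 231.277] pointing down, gripper open.
Joint ranges: [-166.48, 166.48], [-47.26, 123.95], [12.59, 153.08], [-70.14, 250.14], [6.76, 159.57], [-176.63, 176.63]. Speed limits (degrees/s): [108.29, 108.29, 147.25, 172.46, 172.46, 172.46].

## Interface

Orientations are given as a 3x3 rotation matrix whose columns are the frame's x, y, z axes.
In Python, from rig import monitor, vision, order gives the robot as it stands.
- The arm moves only by the tool play_rows, never from a script. Its argument "targets" is a list of rows, each a list of 5 numbers: the finger opening in mm, from 0 to 85.4, then the shift along the tool's x, y, z in units of 50 mm (1.0 is 50 mm), then the turn about the tool's z in degrees. In form: [[jaw, dx, dy, dz, yaw], ...]. A call has exactly 5 rows; each row shifts and turns the commanded pose from where the row before left it, along the tool's axes as they then stand; what a row does not reach is not made up. A row lasts 1/8 s, in which the tool goes at most 62.5 mm and 10.7 degrees, less where a joint would pass 70% of its speed; a pose out of reach is approached as far as the arm can. A call is refused whole if a number of a shift passes 1 or a number of a turn 10.7, either way. A call with a gripper value outside its range is refused whole. The fingers move at their own pace and stop on an object; "force" is the grip in N (left out, the last holds). Time passes only in rows, so rows that do not move let the fingers close, or fill a call up. It gives the time, the measured TCP pose, the force and the opening at its end, in the units of the state.
- monitor.get_obs(): the state, without advancing time (a new reading comes with each control period).
- vision.get_image(name): name is "scene" or "top" or "wrist"; returns the picture (420x560x3 uint8, red, green, blue); there is no depth.
- vision.calibration(name): a dict with "fx", "fy", "cx", "cy" (pixels), "R" (3x3) and "t" (3): a world point X has camera coordinates R X + t. Camera axes: x right, y down, z forward; pixel columns grow to the right and rows downward; lengths in mm; the calibration is good to about 2 mm. A picture is of the moment at which its call begins: read the wrist's pose just before it. calibration takes no time and is no camera call; for the wrist camera it gives the pose at the moment of the call.
- order.close_job(): hands the job in, once; it reports no verdict.
The state is a dict: "time": time; "joints": joint angles; "joint_vel": joint speeds; "joint_torque": joint torques, N m; "tcp_pos": TCP position; "tool_rot": TCP orientation; "wrist_force": force on the tool from outside, world axes, zero at the start; "moment": the same for the moment, N m; "finger_gap": finger opening in mm.
Only numpy, scipy, OpenCV 4.12 (cv2) and the standard library are available. Lean on these libraries where they do the work, as an engineer would, in place of code of your own. Each camera call takes 0.05 s, during which the arm holds its last target.

## Working session

There is one attempt and no reset: what is moved stays moved. The work goes in short steps, Python scripts to look and compute and a tool call to move; the robot and the scene stay as the last step left them, time stands still between calls to the robot, and variables do not carry over. Pictures are saved under pics/ and viewed, and the job is handed in when it is done.

Besides the shell and the picture viewer there is one more tool, called as name(argument=value, ...) on one line, values as JSON. play_rows: Moves the arm, as the interface text tells. Its arguments: {"type":"object","properties":{"targets":{"type":"array","items":{"type":"array","items":{"type":"number"}}},"force":{"type":"number"}},"required":["targets"]}

```bash
mkdir -p pics; ls; cat > h.py <<'E'
import numpy as np,cv2,json
from rig import monitor,vision,order
def grab(n,tag):
    im=vision.get_image(n); cv2.imwrite(f'pics/{tag}.png',im[:,:,::-1]); c=vision.calibration(n)
    np.savez(f'pics/{tag}.npz',**{k:np.array(v) for k,v in c.items()}); return im,c
def load(tag):
    return cv2.imread(f'pics/{tag}.png'),dict(np.load(f'pics/{tag}.npz'))
def ray(c,u,v):
    R=np.array(c['R']);t=np.array(c['t']);d=R.T@np.array([(u-c['cx'])/c['fx'],(v-c['cy'])/c['fy'],1]);return -R.T@t,d
def onz(c,u,v,z):
    o,d=ray(c,u,v);return o+d*(z-o[2])/d[2]
def proj(c,X):
    p=np.array(c['R'])@np.array(X)+np.array(c['t']);return np.array([c['fx']*p[0]/p[2]+c['cx'],c['fy']*p[1]/p[2]+c['cy']])
E
python3 - <<'E'
from h import *
np.set_printoptions(precision=4,suppress=True)
o=monitor.get_obs()
for k,v in o.items(): print(k,np.array(v))
for n in ['scene','top','wrist']:
    im,c=grab(n,n+'0'); print(n,np.array(c['R']).tolist(),c['t'],c['fx'],c['cx'],c['cy'])
E
```

```text
pics
time 0.0
joints [-77.206   28.3154  77.129   -0.0017  74.6282  -5.4704]
joint_vel [-0.045   0.0307  0.0508  0.0977 -0.088  -0.1324]
joint_torque [  0.0054 -88.2149 -38.3863   0.0002   0.01    -0.    ]
tcp_pos [ 195.8    -593.1406  230.6839]
tool_rot [[ 0.9496  0.3134 -0.0003]
 [ 0.3134 -0.9496  0.0012]
 [ 0.0001 -0.0013 -1.    ]]
wrist_force [0.7583 0.2375 0.1484]
moment [-0.0331 -0.0283 -0.045 ]
finger_gap 85.55890011942648
scene [[-0.8399235728211161, 0.5425363747461365, -0.01351569076039947], [0.4434758770746212, 0.6717828245798023, -0.5933270456101576], [-0.31282189544900213, -0.5043432548145184, -0.8048480248163569]] [ 427.6994 -190.0262 1583.3905] 528.3705137034085 276.3893329248156 216.1876932272882
top [[0.025328889556678363, -0.9996765776664226, 0.0022775906072331526], [-0.9967916582241578, -0.02542870357211216, -0.07589315601142928], [0.07592652664621949, -0.0003479939514184036, -0.9971133543643123]] [  18.7265  526.1455 1225.9456] 452.8689833518973 272.0321705223266 203.53583853253159
wrist [[0.31280046429772007, -0.9498181486144304, -0.0011636570753925388], [-0.907746488345617, -0.2993052853527377, 0.2939603018370328], [-0.2795571183699925, -0.09089461327589557, -0.9558169211967813]] [-624.6671  -37.456   378.9707] 369.96824530253554 281.7380893908362 209.51854745772576
```

View pics/scene0.png

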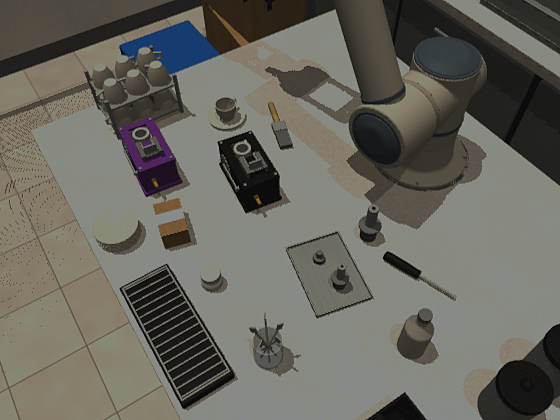

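View pics/top0.png

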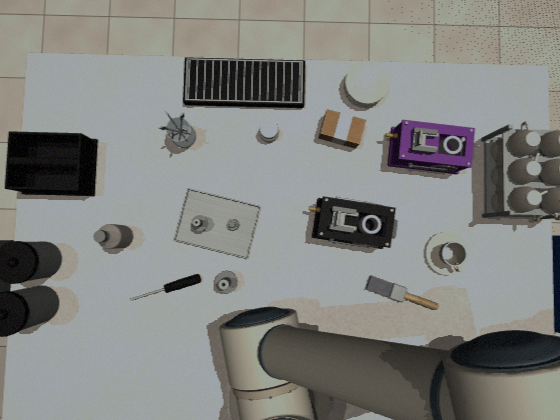

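View pics/wrist0.png

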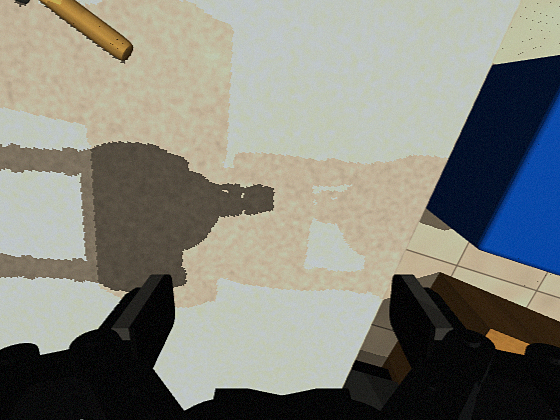

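```bash
python3 - <<'E'
from h import *
a,_=load('scene0');b,_=load('top0')
cv2.imwrite('pics/cropA.png',np.hstack([cv2.resize(a[200:300,290:400],None,fx=3.6,fy=3.6,interpolation=2)[:360],cv2.resize(b[180:300,170:280],None,fx=3,fy=3,interpolation=2)]))
cv2.imwrite('pics/cropB.png',np.hstack([cv2.resize(a[120:220,210:290],None,fx=4,fy=4,interpolation=2),cv2.resize(b[185:255,300:405],None,fx=4,fy=400/70,interpolation=2)]))
E
```

```text
(no output)
```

View pics/cropA.png

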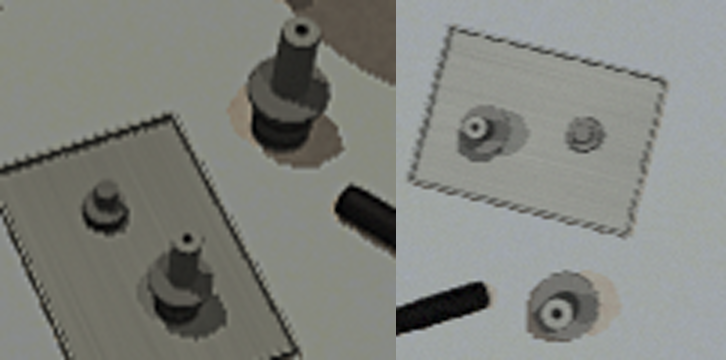

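View pics/cropB.png

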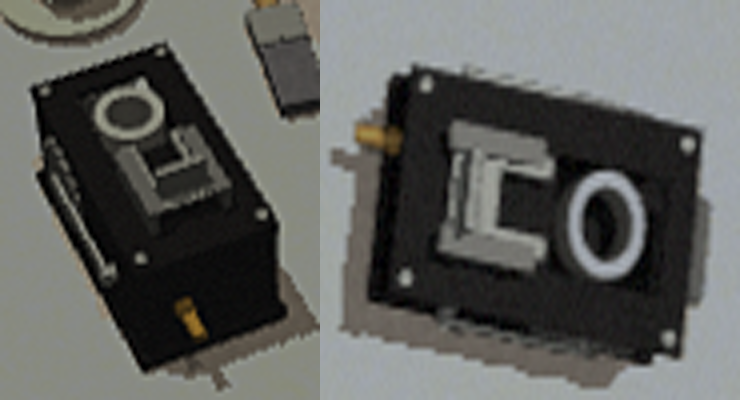

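```bash
python3 - <<'E'
from h import *
np.set_printoptions(precision=1,suppress=True)
_,S=load('scene0');_,T=load('top0')
def tri(us,ut):
    A=[];b=[]
    (o1,d1),(o2,d2)=ray(S,*us),ray(T,*ut)
    d1/=np.linalg.norm(d1);d2/=np.linalg.norm(d2)
    s=np.linalg.lstsq(np.c_[d1,-d2],o2-o1,rcond=None)[0]
    p=o1+s[0]*d1;q=o2+s[1]*d2
    return (p+q)/2,np.linalg.norm(p-q)
print('stem top z93',onz(S,341.7,266.7,93),onz(T,196.7,222.7,93),tri((341.7,266.7),(196.7,222.7)))
cs=[(210+x/4,120+y/4) for x,y in [(44,90),(160,51),(262,214),(139,258)]]
ct=[(326.5,199.7),(392,210.2),(387.2,244.2),(321.2,233.5)]
for u in cs: print('S',onz(S,*u,101))
for u in ct: print('T',onz(T,*u,101))
PT=np.array([onz(T,*u,101) for u in ct]);PS=np.array([onz(S,*u,101) for u in cs])
print(PT.mean(0),PS.mean(0))
print('ring',onz(S,210+130/4,120+112/4,105),onz(T,371.5,224.4,105))
# tray corners top
for x,y in [(453,26),(667,80),(628,236),(411,181)]: print('tray',onz(T,170+(x-396)/3,180+y/3,10))
print('lower piston',onz(T,170+(584-396)/3,180+133/3,36), 'big', onz(T,170+(557-396)/3,180+314/3,120))
E
```

```text
stem top z93 [473.  229.9  93. ] [465.4 225.2  93. ] (array([467., 226.,  82.]), np.float64(3.131022733293576))
S [ 514.7 -274.9  101. ]
S [ 427.1 -262.7  101. ]
S [449.6 -94.2 101. ]
S [ 537.6 -106.7  101. ]
T [ 532.8 -107.8  101. ]
T [ 510.  -276.6  101. ]
T [ 422.6 -264.8  101. ]
T [445.6 -95.6 101. ]
[ 477.8 -186.2  101. ] [ 482.3 -184.6  101. ]
ring [ 477.  -219.9  105. ] [ 472.1 -223.3  105. ]
tray [561.8 263.8  10. ]
tray [516.7  64.3  10. ]
tray [372.7  96.1  10. ]
tray [417.8 296.7  10. ]
lower piston [465.1 137.1  36. ] big [311.9 147.6 120. ]
```

```bash
python3 - <<'E'
from h import *
np.set_printoptions(precision=3,suppress=True)
_,W=load('wrist0'); o=monitor.get_obs(); Rt=np.array(o['tool_rot']);p=np.array(o['tcp_pos'])
C=-W['R'].T@W['t']; print('cam in tool',Rt.T@(C-p)); print('cam axes in tool',Rt.T@W['R'].T)
E
```

```text
cam in tool [  75.186    0.301 -141.683]
cam axes in tool [[-0.001 -0.956 -0.294]
 [ 1.    -0.001 -0.   ]
 [ 0.    -0.294  0.956]]
```

play_rows(targets=[[85,0.74,-1,0,0],[85,0.74,-1,0,0],[85,0.74,-1,0,0],[85,0.74,-1,0,0],[85,0.74,-1,0,0]])

```text
time: 0.78
tcp_pos: [293.4, -296.2, 231.3]
tool_rot: [[0.95, 0.313, 0.0], [0.313, -0.95, -0.0], [0.0, 0.0, -1.0]]
wrist_force: [1.2, -0.1, 0.1]
finger_gap: 85.1
```

play_rows(targets=[[85,0.74,-1,0,0],[85,0.74,-1,0,0],[85,0.74,-1,0,0],[85,0.74,-1,0,0],[85,0.74,-1,0,0]])

```text
time: 1.4
tcp_pos: [390.6, -1.7, 231.5]
tool_rot: [[0.95, 0.313, 0.001], [0.313, -0.95, -0.0], [0.001, 0.0, -1.0]]
wrist_force: [1.1, -0.6, -0.3]
finger_gap: 85.4
```

play_rows(targets=[[85,0.73,-0.965,0,0],[85,0.73,-0.965,0,0],[85,0.73,-0.965,0,0],[85,0.71,-0.965,0,0],[85,0,0,0,-9.8]])

```text
time: 2.02
tcp_pos: [468.2, 228.5, 230.9]
tool_rot: [[0.88, 0.475, 0.0], [0.475, -0.88, 0.001], [0.001, -0.0, -1.0]]
wrist_force: [-0.5, -1.0, 0.1]
finger_gap: 84.7
```

play_rows(targets=[[85,0,0,0,-9.8],[85,0,0,0,-9.8],[85,0,0,0,-9.8],[85,0,0,0,-9.8],[85,0,0,0,-9.8]])

```text
time: 2.65
tcp_pos: [467.4, 225.0, 231.1]
tool_rot: [[0.218, 0.976, -0.0], [0.976, -0.218, -0.0], [-0.0, -0.0, -1.0]]
wrist_force: [-0.5, 0.6, 0.3]
finger_gap: 84.9
```

```bash
python3 - <<'E'
from h import *
np.set_printoptions(precision=3,suppress=True)
im,W=grab('wrist','w1'); o=monitor.get_obs();print(o['tcp_pos'],o['tool_rot'],o['wrist_force'],o['moment'])
print(proj(W,[467,226,93]),proj(W,[467,226,3]))
E
```

```text
[467.394 225.003 231.148] [[ 0.209  0.978 -0.   ]
 [ 0.978 -0.209 -0.   ]
 [-0.    -0.    -1.   ]] [ 0.277 -1.033 -0.084] [ 0.025 -0.04   0.003]
[280.825 194.754] [281.112 172.066]
```

View pics/w1.png

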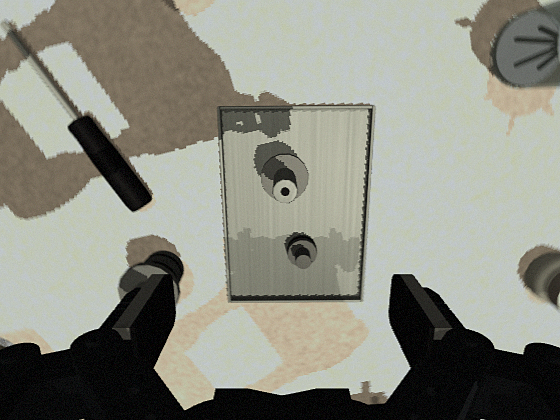

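```bash
python3 - <<'E'
from h import *
np.set_printoptions(precision=1,suppress=True)
im,W=load('w1')
cv2.imwrite('pics/w1c.png',cv2.resize(im[90:310,205:395],None,fx=2.7,fy=2.7,interpolation=2))
P=onz(W,285,191,93);print(P)
for u in [(219,107),(374,105),(361,300),(230,301)]: print(onz(W,*u,12))
g=cv2.cvtColor(im,6)
print(g[184:200,276:296])
E
```

```text
[470.8 228.3  93. ]
[423.4 300.7  12. ]
[566.1 271.9  12. ]
[523.4  69.3  12. ]
[381.8  98.4  12. ]
[[155 181 173 174 170 171 174 173 174 171 180 181 180 182 170 178 194 185
  136  46]
 [170 169 169 169 173 173 177 178 172 185 179 178 176 170 175 178 178 187
  174  84]
 [170 172 171 172 170 173 177 181 188 193 193 185 180 175 176 181 176 177
  182 133]
 [169 167 171 174 177 184 191 116  84  45 132 190 187 176 179 179 175 176
  183 177]
 [165 168 172 172 182 148  48   7   7  16  10  37 159 183 184 173 180 168
  182 179]
 [166 171 171 171 191  92  16  15  18  20  12  13  41 170 186 175 171 171
  177 195]
 [166 166 174 179 145  55  12  18  27  22  23  16   0 125 175 178 172 177
  182 192]
 [170 165 169 177 113  30  13  21  17  23  24  23   6  78 163 178 172 173
  181 193]
 [165 170 173 175 116  30  18  18  32  19  23  26   9 124 176 170 165 174
  179 194]
 [170 167 163 174 183  78   6  24  22  24  22  15   0 152 175 173 173 178
  188 191]
 [165 162 167 167 177 115  27   8  17  12  15   7  73 163 170 167 175 180
  186 190]
 [164 163 163 164 172 181 153  64   8   0  45  79 169 173 165 165 177 182
  189 181]
 [160 166 159 165 166 177 179 184 189 182 185 183 176 164 168 169 178 185
  184 148]
 [165 162 161 165 169 168 173 173 167 169 171 172 170 164 167 169 180 186
  174  86]
 [149 165 161 168 164 169 167 163 156 165 172 167 162 164 166 171 186 176
  114 140]
 [127 154 163 162 165 163 167 161 167 163 162 159 159 165 167 180 181 144
  148 176]]
```

View pics/w1c.png

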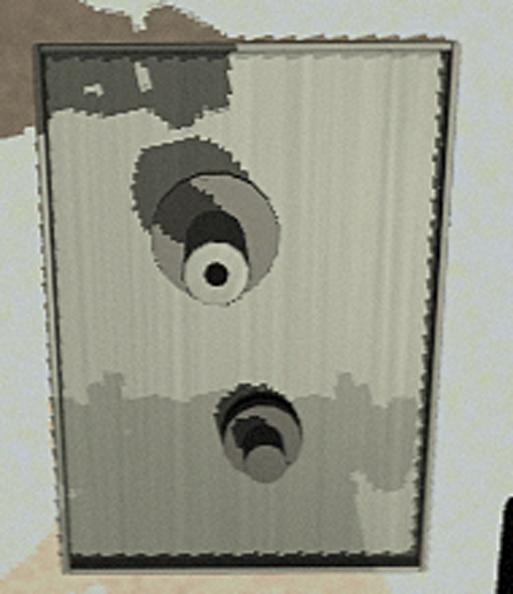

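play_rows(targets=[[85,0.07,0.04,0.8,0],[85,0,0,1,0],[85,0,0,1,0],[85,0,0,0.52,0],[85,0,0,0,0]], force=20)

```text
time: 3.32
tcp_pos: [469.1, 227.6, 63.8]
tool_rot: [[0.226, 0.974, -0.004], [0.974, -0.226, -0.001], [-0.002, -0.003, -1.0]]
wrist_force: [-0.0, 1.5, 0.5]
finger_gap: 84.9
```

```bash
python3 - <<'E'
from h import *
np.set_printoptions(precision=3,suppress=True)
im,W=grab('wrist','w2'); o=monitor.get_obs();print(o['tcp_pos'],o['wrist_force'],o['moment'])
E
```

```text
[470.005 227.924  65.162] [-0.434  0.531  0.818] [ 0.025 -0.022 -0.027]
```

View pics/w2.png

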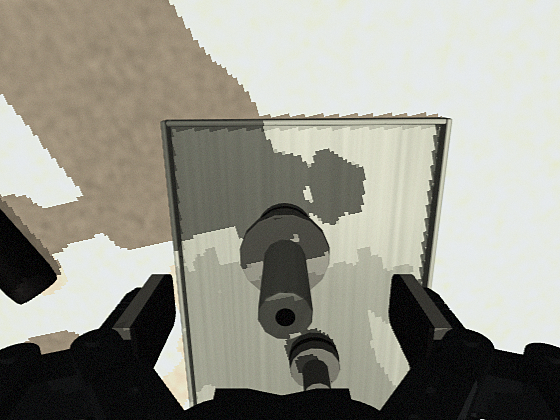

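```bash
python3 - <<'E'
from h import *
_,W=load('w2');print(onz(W,285,317.5,93),proj(W,[470,228,93]))
for u in [(162,121),(450,118)]: print(onz(W,*u,12))
E
```

```text
[471.40133445 227.51422715  93.        ] [280.82781706 317.11144141]
[424.41046944 302.60081482  12.        ]
[568.45313008 270.7029992   12.        ]
```

play_rows(targets=[[50,0,0,0,0],[15,0,0,0,0],[10,0,0,0,0],[10,0,0,0,0],[10,0,0,0,0]], force=25)

```text
time: 4.0
tcp_pos: [470.5, 228.1, 65.8]
tool_rot: [[0.224, 0.975, 0.001], [0.975, -0.224, 0.0], [0.0, 0.001, -1.0]]
wrist_force: [-1.2, 0.1, 9.1]
finger_gap: 18.8
```

play_rows(targets=[[10,0,0,0,0],[10,0,0,-0.04,0],[10,0,0,-0.04,0],[10,0,0,0,0],[10,0,0,0,0]])

```text
time: 4.62
tcp_pos: [470.2, 228.0, 69.2]
tool_rot: [[0.224, 0.975, -0.0], [0.975, -0.224, -0.0], [-0.0, -0.0, -1.0]]
wrist_force: [-0.2, -0.2, -1.4]
finger_gap: 19.3
```

```bash
python3 - <<'E'
from h import *
np.set_printoptions(precision=3,suppress=True)
for i in range(1):
    im,W=grab('wrist','w3');grab('scene','s3'); o=monitor.get_obs();print(o['tcp_pos'],o['wrist_force'],o['moment'],o['finger_gap'])
cv2.imwrite('pics/s3c.png',cv2.resize(cv2.imread('pics/s3.png')[200:330,260:400],None,fx=4,fy=4,interpolation=2))
E
```

```text
[470.201 227.986  69.22 ] [-0.067 -0.048 -1.613] [0.03  0.074 0.011] 19.322122991248253
```

View pics/w3.png

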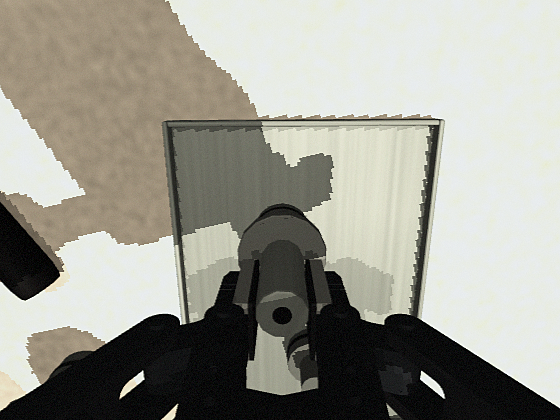

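View pics/s3c.png

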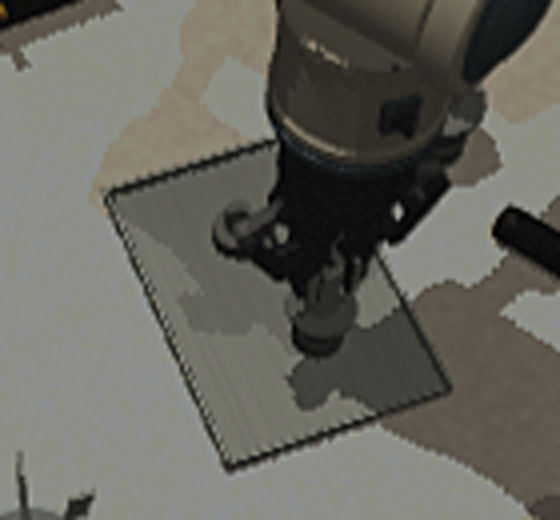

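play_rows(targets=[[10,0.25,0,0,0],[10,0.25,0,0,0],[10,0.2,0,0,0],[10,0.06,0,0,0],[10,0,0,0,0]])

```text
time: 5.35
tcp_pos: [478.6, 265.2, 69.2]
tool_rot: [[0.223, 0.975, -0.0], [0.975, -0.223, -0.0], [-0.0, -0.0, -1.0]]
wrist_force: [-0.0, 0.3, -1.9]
finger_gap: 19.3
```

play_rows(targets=[[10,0.04,0,0,0],[10,0.04,0,0,0],[10,0.02,0,0,0],[10,0.02,0,0,0],[10,0,0,0,0]])

```text
time: 5.98
tcp_pos: [480.1, 270.8, 69.3]
tool_rot: [[0.224, 0.975, -0.0], [0.975, -0.224, -0.0], [-0.0, -0.0, -1.0]]
wrist_force: [-0.4, -0.3, -1.3]
finger_gap: 19.2
```

play_rows(targets=[[10,0.03,0,0,0],[10,0.03,0,0,0],[10,0.03,0,0,0],[10,0.03,0,0,0],[10,0,0,0,0]])

```text
time: 6.6
tcp_pos: [481.4, 276.8, 69.3]
tool_rot: [[0.224, 0.975, -0.0], [0.975, -0.224, 0.0], [0.0, -0.0, -1.0]]
wrist_force: [-0.4, -2.1, -0.2]
finger_gap: 19.3
```

```bash
python3 - <<'E'
from h import *
np.set_printoptions(precision=3,suppress=True)
im,W=grab('wrist','w4'); o=monitor.get_obs();print(o['tcp_pos'],o['wrist_force'],o['moment'],o['finger_gap'])
E
```

```text
[481.388 276.801  69.244] [-0.401 -2.456  0.523] [-0.636  0.158 -0.   ] 19.32842311361725
```

View pics/w4.png

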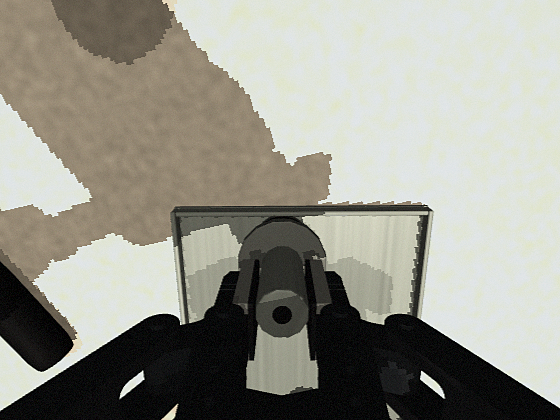

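play_rows(targets=[[10,0.05,0,0,0],[10,0.05,0,0,0],[10,0.05,0,0,0],[10,0.03,0,0,0],[10,0,0,0,0]])

```text
time: 7.28
tcp_pos: [483.5, 285.6, 69.3]
tool_rot: [[0.224, 0.975, 0.0], [0.975, -0.224, -0.0], [-0.0, 0.0, -1.0]]
wrist_force: [-1.8, -3.5, 1.7]
finger_gap: 19.0
```

```bash
python3 - <<'E'
from h import *
np.set_printoptions(precision=3,suppress=True)
im,W=grab('wrist','w5'); o=monitor.get_obs();print(o['tcp_pos'],o['wrist_force'],o['moment'],o['finger_gap'])
E
```

```text
[483.447 285.549  69.27 ] [-0.878 -3.333  0.666] [-0.692  0.19   0.015] 19.444107336524326
```

View pics/w5.png

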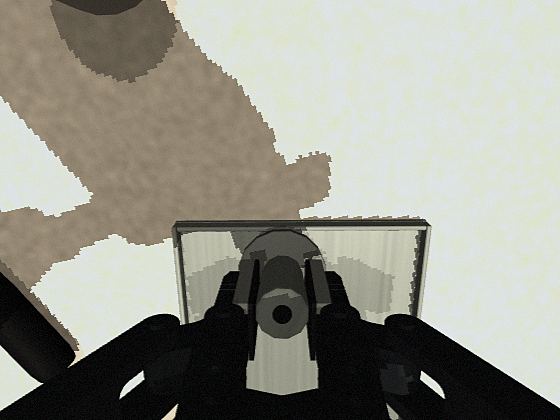

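play_rows(targets=[[10,0.02,0,0,0],[10,0,0,0,0],[10,-0.1,0,0,0],[10,-0.1,0,-0.6,0],[10,0,0,-0.6,0]])

```text
time: 7.95
tcp_pos: [481.2, 276.3, 129.8]
tool_rot: [[0.224, 0.975, -0.001], [0.975, -0.224, -0.0], [-0.0, -0.001, -1.0]]
wrist_force: [-0.1, 1.2, -0.8]
finger_gap: 19.1
```

```bash
python3 - <<'E'
from h import *
np.set_printoptions(precision=3,suppress=True)
im,W=grab('wrist','w6'); o=monitor.get_obs();print(o['tcp_pos'],o['wrist_force'],o['moment'],o['finger_gap'])
a=cv2.imread('pics/w3.png')[190:350,220:350];b=cv2.imread('pics/w6.png')[190:350,220:350]
cv2.imwrite('pics/w6c.png',cv2.resize(np.hstack([a,b]),None,fx=3,fy=3,interpolation=2))
E
```

```text
[482.856 277.197 133.51 ] [2.825 1.056 4.022] [ 0.076 -0.116 -0.04 ] 18.963713980653857
```

View pics/w6c.png

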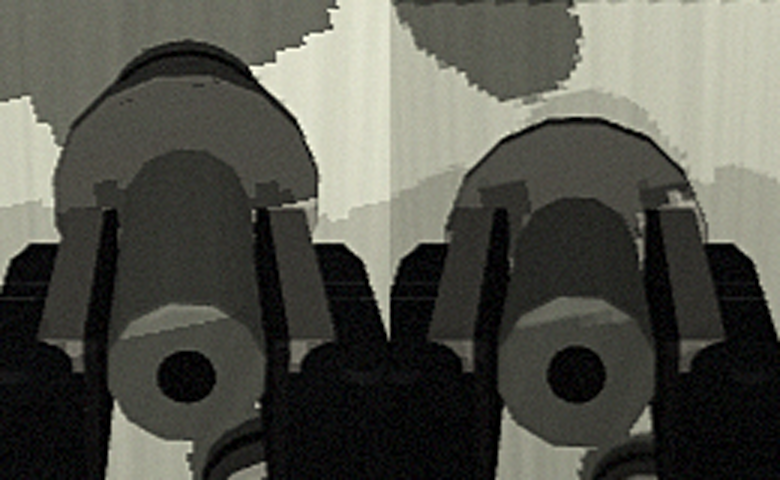

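```bash
python3 - <<'E'
from h import *
_,W=load('w3')
C=np.array([75.186,.301,-141.683]);A=np.array([[-0.001,-0.956,-0.294],[1,-.001,0],[0,-.294,.956]])
def pr(p):
    q=A.T@(np.array(p)-C);return W['fx']*q[0]/q[2]+W['cx'],W['fy']*q[1]/q[2]+W['cy']
for top in (28,26,24):
  for x0 in (0,1,2):
    print('upright top',top,x0,'hole',pr([x0,0,-top])[1],'edge',pr([x0+22,0,50-top])[1],'foot edge',pr([x0+16,0,90-top])[1])
for top in (28,26):
 for d in (6,9):
  for th in (6,8,10,12):
    t=np.radians(th);s=50-d;x0=0
    e=[x0-s*np.sin(t)+22*np.cos(t),0,-top+d+s*np.cos(t)+22*np.sin(t)]
    h=[x0+d*np.sin(t),0,-top+d-d*np.cos(t)]
    b=[x0-(s+6)*np.sin(t)+22*np.cos(t),0,-top+d+(s+6)*np.cos(t)+22*np.sin(t)]
    print(top,d,th,'hole',pr(h)[1],'edge',pr(e)[1],'bot edge',pr(b)[1])
E
```

```text
upright top 28 0 hole 318.3014863443634 edge 215.37233512752172 foot edge 203.76171527501657
upright top 28 1 hole 315.83613700704683 edge 213.3239054392568 foot edge 202.0840203122983
upright top 28 2 hole 313.3596536315141 edge 211.26845377675542 foot edge 200.40166186118458
upright top 26 0 hole 315.09468980266513 edge 214.05799705972336 foot edge 202.7967535389818
upright top 26 1 hole 312.65782117764275 edge 212.02988664696568 foot edge 201.13273902471832
upright top 26 2 hole 310.2101064187706 edge 209.99490055557794 foot edge 199.46414048348169
upright top 24 0 hole 311.9789921652077 edge 212.77222544725524 foot edge 201.84887950064396
upright top 24 1 hole 309.5699928034266 edge 210.76403975659758 foot edge 200.1983261448103
upright top 24 2 hole 307.15042431482925 edge 208.74912016956927 foot edge 198.54326621373147
28 6 6 hole 316.7034260123433 edge 223.49765729237902 bot edge 220.68810011197922
28 6 8 hole 316.14933726930394 edge 226.30432404319143 bot edge 223.8353807674653
28 6 10 hole 315.5857969389821 edge 229.1567855709879 bot edge 227.02435458774727
28 6 12 hole 315.
[... 348 characters left out ...]
 230.79104932197225 bot edge 229.0310261527924
26 6 6 hole 313.5159811445119 edge 222.12060154695646 bot edge 219.38460248820957
26 6 8 hole 312.9690044002765 edge 224.9051041055332 bot edge 222.5067489123742
26 6 10 hole 312.41288934834705 edge 227.73478079839055 bot edge 225.6700379697528
26 6 12 hole 311.8483987759718 edge 230.6077984270206 bot edge 228.87285946088411
26 9 6 hole 312.72525957145734 edge 221.4904261083347 bot edge 218.77354204783794
26 9 8 hole 311.9038779494524 edge 224.06732842851446 bot edge 221.69468368225566
26 9 10 hole 311.0686587838689 edge 226.6905137076385 bot edge 224.6581221659961
26 9 12 hole 310.22081176837264 edge 229.3580649099648 bot edge 227.6621264380912
```

play_rows(targets=[[10,0,0,-1,-5.2],[10,-0.3,0.03,-0.95,0],[10,-0.6,0.06,-0.13,0],[10,-0.9,0.1,0,0],[10,-1,0.11,0,0]])

```text
time: 8.62
tcp_pos: [477.4, 134.9, 233.4]
tool_rot: [[0.134, 0.991, 0.001], [0.991, -0.134, 0.0], [0.001, 0.001, -1.0]]
wrist_force: [1.0, -0.9, -1.3]
finger_gap: 18.9
```

play_rows(targets=[[10,-1,0.11,0,0],[10,-1,0.11,0,0],[10,-1,0.11,0,0],[10,-1,0.11,0,0],[10,-1,0.11,0,0]])

```text
time: 9.25
tcp_pos: [470.9, -117.1, 233.3]
tool_rot: [[0.135, 0.991, 0.001], [0.991, -0.135, 0.0], [0.0, 0.001, -1.0]]
wrist_force: [0.6, 0.4, -0.2]
finger_gap: 19.2
```

play_rows(targets=[[10,-1,0.11,0,0],[10,-1,0.11,0,0],[10,-0.9,0.1,0,0],[10,-0.6,0.06,0,0],[10,0,0,0,0]])

```text
time: 9.88
tcp_pos: [466.1, -293.4, 232.9]
tool_rot: [[0.137, 0.991, 0.001], [0.991, -0.137, -0.0], [-0.0, 0.001, -1.0]]
wrist_force: [-0.4, 0.1, -1.5]
finger_gap: 19.0
```

```bash
python3 - <<'E'
from h import *
np.set_printoptions(precision=3,suppress=True)
o=monitor.get_obs();im,W=grab('wrist','w7'); print(o['tcp_pos'],o['tool_rot'],o['wrist_force'],o['moment'],o['finger_gap'],o['time'])
E
```

```text
[ 466.138 -293.372  232.93 ] [[ 0.137  0.991  0.001]
 [ 0.991 -0.137 -0.   ]
 [-0.     0.001 -1.   ]] [-0.425  0.104 -1.451] [ 0.032 -0.021  0.009] 18.985113476139958 9.875
```

View pics/w7.png

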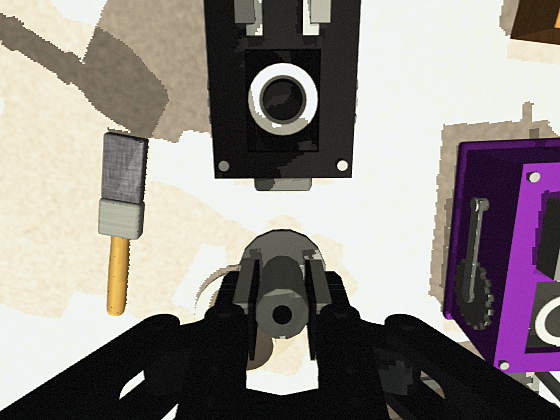

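```bash
python3 - <<'E'
from h import *
np.set_printoptions(precision=2,suppress=True)
im,W=load('w7')
cv2.imwrite('pics/w7c.png',cv2.resize(im[40:190,200:370],None,fx=4,fy=4,interpolation=2))
g=cv2.cvtColor(im,6)
m=(g>120).astype(np.uint8)[55:145,240:328]
cs,h=cv2.findContours(m,cv2.RETR_CCOMP,cv2.CHAIN_APPROX_NONE)
for c,hh in zip(cs,h[0]):
    if len(c)>60:
        e=cv2.fitEllipse(c); print(e,hh[3],'world',onz(W,e[0][0]+240,e[0][1]+55,105))
uy=np.array([0.134,0.991]);ux=np.array([.991,-.134])
for n,u,z in [('sL',(224,166.5),101),('sR',(342.5,165.5),101),('slotTL',(246,50),101),('slotTR',(320.5,50),101),('slotBR',(320,151),101),('slotBL',(247,152),101),('cornerBL',(215,178.5),101),('cornerBR',(352,177.5),101)]:
    p=onz(W,*u,z);print(n,p,ux@p[:2],uy@p[:2])
E
```

```text
((42.52768325805664, 43.479801177978516), (68.5987319946289, 71.16560363769531), 0.663679838180542) -1 world [ 476.81 -219.7   105.  ]
((42.4900016784668, 44.46615982055664), (47.481849670410156, 50.08557891845703), 2.1221413612365723) 0 world [ 476.69 -220.35  105.  ]
sL [ 426.87 -261.96  101.  ] 458.1322951835773 -202.40093141312752
sR [ 514.62 -273.31  101.  ] 546.6155075222157 -201.8874340404858
slotTL [ 456.41 -184.88  101.  ] 477.0710555494458 -122.05511906051917
slotTR [ 506.83 -191.84  101.  ] 527.9737741318897 -122.20057096574193
slotBR [ 499.14 -260.27  101.  ] 529.5268397297752 -191.04495454303893
slotBL [ 445.67 -253.64  101.  ] 475.6431668974266 -191.63420656548286
cornerBL [ 418.48 -270.03  101.  ] 450.8990380474831 -211.52314244752233
cornerBR [ 520.9  -283.38  101.  ] 554.1875589543947 -211.03350356372061
```

View pics/w7c.png

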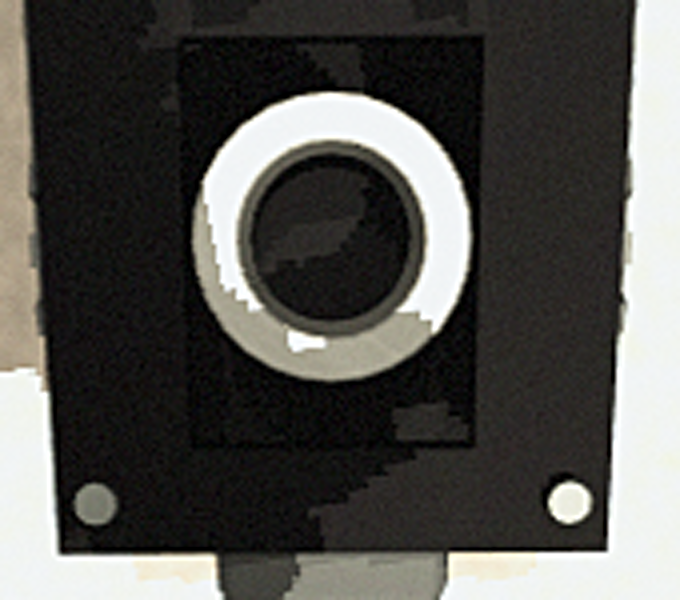

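play_rows(targets=[[10,0.6,0,0,-0.5],[10,0.8,0,0.2,0],[10,0.4,0,0.5,0],[10,0,0,0.36,0],[10,0,0,0,0]])

```text
time: 10.55
tcp_pos: [477.3, -200.7, 179.5]
tool_rot: [[0.125, 0.992, -0.002], [0.992, -0.125, 0.001], [0.001, -0.002, -1.0]]
wrist_force: [-0.5, -0.2, -1.3]
finger_gap: 19.0
```

```bash
python3 - <<'E'
from h import *
np.set_printoptions(precision=3,suppress=True)
o=monitor.get_obs();im,W=grab('wrist','w8');s,S=grab('scene','s8'); print(o['tcp_pos'],o['tool_rot'],o['wrist_force'],o['moment'],o['finger_gap'],o['time'])
a=cv2.imread('pics/w8.png');b=cv2.resize(cv2.imread('pics/s8.png')[90:210,190:300],None,fx=3.5,fy=3.5,interpolation=2)
cv2.imwrite('pics/s8c.png',b)
E
```

```text
[ 477.261 -200.714  179.485] [[ 0.125  0.992 -0.002]
 [ 0.992 -0.125  0.001]
 [ 0.001 -0.002 -1.   ]] [-0.478 -0.16  -1.289] [ 0.015  0.006 -0.042] 19.047634771684283 10.55
```

View pics/w8.png

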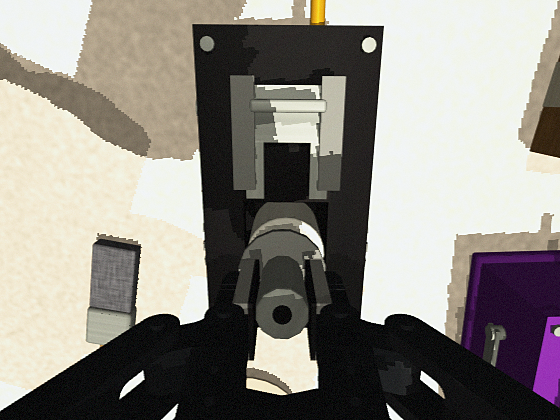

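View pics/s8c.png

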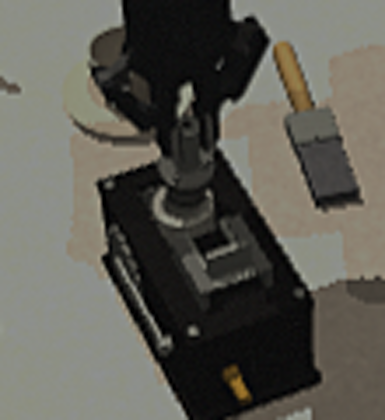

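```bash
python3 - <<'E'
from h import *
np.set_printoptions(precision=2,suppress=True)
im,W=load('w8')
c=im[180:300,215:350].astype(float)*1.6
cv2.imwrite('pics/w8c.png',cv2.resize(np.clip(c,0,255).astype(np.uint8),None,fx=5,fy=5,interpolation=2))
for d in range(0,1):
  th=np.linspace(0,2*np.pi,9)[:-1]
  print([proj(W,[476.7+24.5*np.cos(t),-220.1+24.5*np.sin(t),105]) for t in th])
E
```

```text
[array([321.98, 245.49]), array([307.81, 221.1 ]), array([278.58, 213.49]), array([252.49, 227.7 ]), array([245.39, 254.43]), array([260.41, 277.48]), array([288.19, 284.31]), array([313.45, 271.43])]
```

View pics/w8c.png

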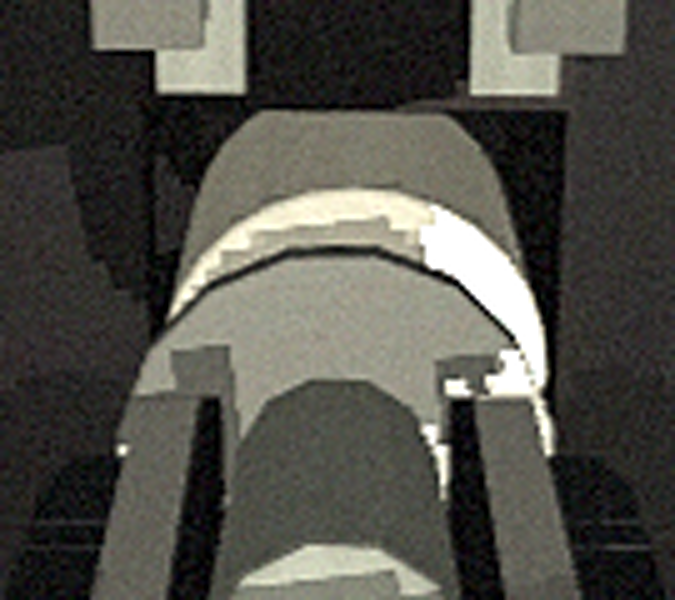

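```bash
python3 - <<'E'
from h import *
np.set_printoptions(precision=2,suppress=True)
from scipy.optimize import least_squares
o=monitor.get_obs();print(o['tcp_pos'])
im,W=load('w8')
pts=[(167,322),(200,282),(240,240),(290,203),(350,187),(410,193),(460,218),(505,262),(530,310),(546,370)]
P=np.array([onz(W,215+x/5,180+y/5,105) for x,y in pts])[:,:2]
f=lambda q:np.hypot(*(P-q).T)-24.5
r=least_squares(f,[476,-222]);print(r.x,r.fun)
f=lambda q:np.hypot(*(P-q[:2]).T)-q[2]
r=least_squares(f,[476,-222,24]);print(r.x)
W2=vision.calibration('wrist'); print(-np.array(W2['R']).T@W2['t'],-W['R'].T@W['t'])
im,W=grab('wrist','w9');o=monitor.get_obs();print(o['tcp_pos'],o['tool_rot']);print(-W['R'].T@W['t'])
a=cv2.imread('pics/w8.png');print(np.abs(a.astype(int)-im[:,:,::-1]).mean())
E
```

```text
[ 478.12 -201.84  180.84]
[ 477.98 -223.77] [ 0.52 -1.1  -1.12  0.1   0.77  0.84  0.28 -0.4  -0.87 -0.32]
[ 478.2  -222.88   23.79]
[ 487.81 -127.72  322.49] [ 487.58 -127.32  322.03]
[ 478.28 -202.17  181.06] [[ 0.13  0.99  0.  ]
 [ 0.99 -0.13 -0.  ]
 [-0.    0.   -1.  ]]
[ 487.91 -127.98  322.69]
9.082996031746031
```

```bash
python3 - <<'E'
from h import *
im,W=load('w9')
c=im[180:300,215:350].astype(float)*1.6
cv2.imwrite('pics/w9c.png',cv2.resize(np.clip(c,0,255).astype(np.uint8),None,fx=5,fy=5,interpolation=2))
E
```

```text
(no output)
```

View pics/w9c.png

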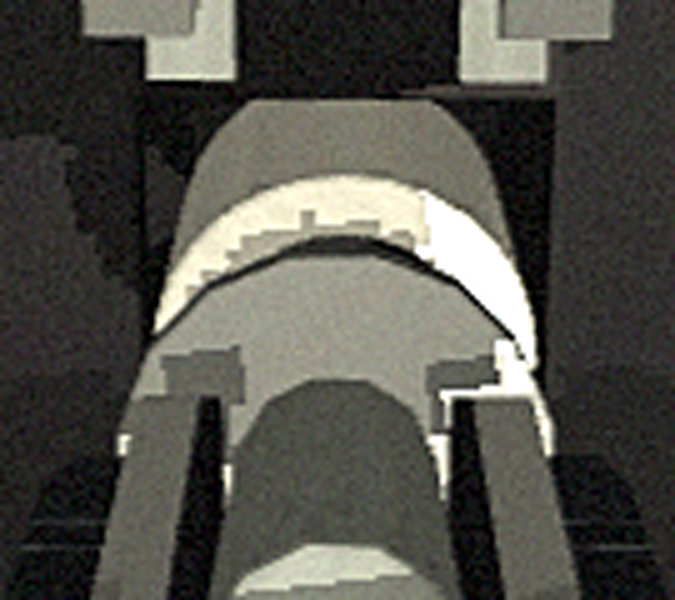

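```bash
python3 - <<'E'
from h import *
np.set_printoptions(precision=2,suppress=True)
from scipy.optimize import least_squares
im,W=load('w9')
pts=[(153,330),(182,275),(215,237),(260,201),(300,183),(345,174),(395,181),(440,201),(480,236),(510,283),(535,350)]
P=np.array([onz(W,215+(x+.5)/5-.4,180+(y+.5)/5-.4,105) for x,y in pts])[:,:2]
f=lambda q:np.hypot(*(P-q).T)-24.5
r=least_squares(f,[476,-222]);print(r.x,r.fun)
o=monitor.get_obs();R=np.array(o['tool_rot']);p=np.array(o['tcp_pos'])
print(p,R.T@(np.r_[r.x,105]-p))
E
```

```text
[ 477.14 -222.86] [ 0.27 -0.76 -0.94 -0.27  0.3   0.83  0.69  0.29 -0.42 -1.02 -0.21]
[ 478.28 -202.17  181.06] [-20.65   1.4   76.07]
```

play_rows(targets=[[10,-0.1,0.03,0,0],[10,0,0,0.1,0],[10,0,0,0.1,0],[10,0,0,0,0],[10,0,0,0,0]])

```text
time: 11.32
tcp_pos: [478.8, -207.2, 170.2]
tool_rot: [[0.126, 0.992, -0.0], [0.992, -0.126, 0.0], [0.0, -0.0, -1.0]]
wrist_force: [0.4, 0.4, -0.8]
finger_gap: 18.9
```

play_rows(targets=[[10,0,0,0.01,0],[10,0,0,0.01,0],[10,0,0,0.01,0],[10,0,0,0,0],[10,0,0,0,0]])

```text
time: 11.95
tcp_pos: [478.8, -207.3, 168.8]
tool_rot: [[0.126, 0.992, 0.0], [0.992, -0.126, 0.0], [0.0, 0.0, -1.0]]
wrist_force: [-0.3, -0.3, -1.4]
finger_gap: 19.1
```

play_rows(targets=[[10,0,0,0.01,0],[10,0,0,0.01,0],[10,0,0,0.01,0],[10,0,0,0,0],[10,0,0,0,0]])

```text
time: 12.58
tcp_pos: [478.8, -207.3, 167.3]
tool_rot: [[0.126, 0.992, 0.0], [0.992, -0.126, -0.0], [-0.0, 0.0, -1.0]]
wrist_force: [-0.3, -0.3, -1.4]
finger_gap: 19.0
```

```bash
python3 - <<'E'
from h import *
np.set_printoptions(precision=3,suppress=True)
o=monitor.get_obs();im,W=grab('wrist','w10');s,S=grab('scene','s10'); print(o['tcp_pos'],o['wrist_force'],o['moment'],o['finger_gap'],o['time'])
b=cv2.resize(cv2.imread('pics/s10.png')[110:190,210:280],None,fx=5,fy=5,interpolation=2)
a=im[:,:,::-1][180:340,200:360];a=np.clip(a*1.5,0,255).astype(np.uint8)
cv2.imwrite('pics/c10.png',np.hstack([b,cv2.resize(a,(400,400))]))
E
```

```text
[ 478.803 -207.32   167.291] [-0.329 -0.311 -1.425] [ 0.051 -0.001  0.052] 18.964392479259985 12.575
```

View pics/c10.png

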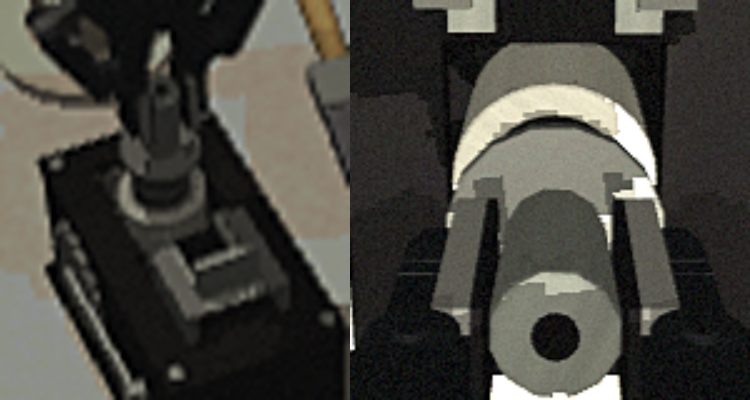

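play_rows(targets=[[10,0,0,0.01,0],[10,0,0,0.01,0],[10,0,0,0,0],[10,0,0,0,0],[10,0,0,0,0]])

```text
time: 13.3
tcp_pos: [478.8, -207.3, 166.3]
tool_rot: [[0.126, 0.992, 0.0], [0.992, -0.126, -0.0], [-0.0, 0.0, -1.0]]
wrist_force: [0.2, 0.1, -1.2]
finger_gap: 18.9
```

play_rows(targets=[[10,0.01,0,0,0],[10,0.01,0,0,0],[10,0.01,0,0,0],[10,0,0,0,0],[10,0,0,0,0]])

```text
time: 13.92
tcp_pos: [479.0, -205.8, 166.3]
tool_rot: [[0.126, 0.992, 0.0], [0.992, -0.126, 0.0], [0.0, 0.0, -1.0]]
wrist_force: [0.2, -0.3, -1.9]
finger_gap: 19.1
```

play_rows(targets=[[10,0.01,0,0,0],[10,0.01,0,0,0],[10,0.01,0,0,0],[10,0,0,0,0],[10,0,0,0,0]])

```text
time: 14.55
tcp_pos: [479.2, -204.4, 166.3]
tool_rot: [[0.126, 0.992, 0.0], [0.992, -0.126, -0.0], [-0.0, 0.0, -1.0]]
wrist_force: [-1.1, -2.4, -1.3]
finger_gap: 19.0
```

play_rows(targets=[[10,-0.025,0,0,0],[10,0,0,0,0],[10,0,0,0.01,0],[10,0,0,0.01,0],[10,0,0,0,0]])

```text
time: 15.18
tcp_pos: [479.0, -205.5, 165.2]
tool_rot: [[0.126, 0.992, -0.0], [0.992, -0.126, 0.0], [0.0, -0.0, -1.0]]
wrist_force: [0.1, -1.0, -1.7]
finger_gap: 18.6
```

play_rows(targets=[[10,-0.005,0,0.01,0],[10,0,0,0.01,0],[10,0,0,0,0],[10,0,0,0,0],[10,0,0,0,0]])

```text
time: 15.8
tcp_pos: [479.0, -205.8, 164.3]
tool_rot: [[0.126, 0.992, -0.0], [0.992, -0.126, -0.0], [-0.0, -0.0, -1.0]]
wrist_force: [0.3, -1.7, -1.6]
finger_gap: 19.1
```

```bash
python3 - <<'E'
from h import *
np.set_printoptions(precision=3,suppress=True)
o=monitor.get_obs();im,W=grab('wrist','w11'); print(o['tcp_pos'],o['wrist_force'],o['moment'],o['finger_gap'],o['time'])
a=im[:,:,::-1][180:340,200:360];a=np.clip(a*1.5,0,255).astype(np.uint8)
cv2.imwrite('pics/c11.png',cv2.resize(a,(560,560)))
E
```

```text
[ 478.977 -205.812  164.289] [ 0.333 -1.674 -1.617] [-0.195  0.078 -0.044] 19.119591829093242 15.8
```

View pics/c11.png

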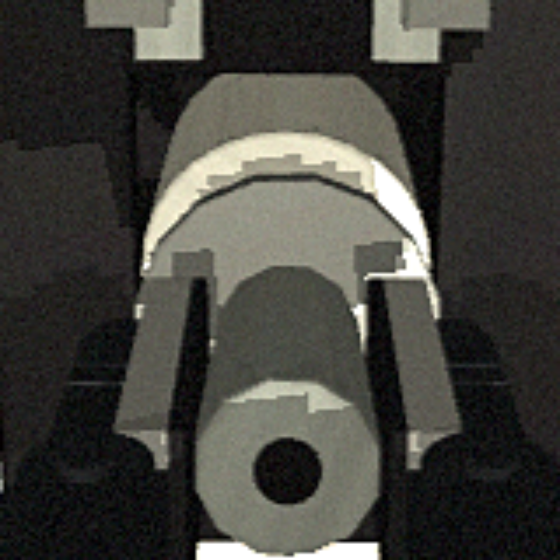

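play_rows(targets=[[10,-0.012,0,0.01,0],[10,-0.004,0,0.01,0],[10,-0.002,0,0.01,0],[10,-0.002,0,0.01,0],[10,0,0,0,0]])

```text
time: 16.48
tcp_pos: [478.8, -206.8, 162.3]
tool_rot: [[0.126, 0.992, -0.0], [0.992, -0.126, 0.0], [0.0, -0.0, -1.0]]
wrist_force: [0.0, -0.3, -2.1]
finger_gap: 19.2
```

play_rows(targets=[[10,-0.004,0,0.01,0],[10,-0.004,0,0.01,0],[10,-0.02,0,0,0],[10,-0.02,0,0,0],[10,0,0,0,0]])

```text
time: 17.1
tcp_pos: [478.5, -209.1, 161.3]
tool_rot: [[0.126, 0.992, -0.0], [0.992, -0.126, 0.0], [0.0, -0.0, -1.0]]
wrist_force: [-0.5, 3.9, -0.1]
finger_gap: 19.2
```

play_rows(targets=[[10,-0.02,0,0,0],[10,-0.02,0,0,0],[10,-0.02,0,0,0],[10,0,0,0,0],[10,0,0,0,0]])

```text
time: 17.73
tcp_pos: [478.2, -212.2, 161.3]
tool_rot: [[0.126, 0.992, -0.0], [0.992, -0.126, -0.0], [-0.0, -0.0, -1.0]]
wrist_force: [0.2, 3.6, -0.2]
finger_gap: 19.2
```

```bash
python3 - <<'E'
from h import *
np.set_printoptions(precision=3,suppress=True)
o=monitor.get_obs();im,W=grab('wrist','w12'); print(o['tcp_pos'],o['wrist_force'],o['moment'],o['finger_gap'],o['time'])
a=im[:,:,::-1][180:340,200:360];a=np.clip(a*1.5,0,255).astype(np.uint8)
cv2.imwrite('pics/c12.png',cv2.resize(a,(560,560)))
E
```

```text
[ 478.162 -212.201  161.271] [ 0.16   3.553 -0.236] [ 0.655  0.048 -0.049] 19.240886734202356 17.725
```

View pics/c12.png

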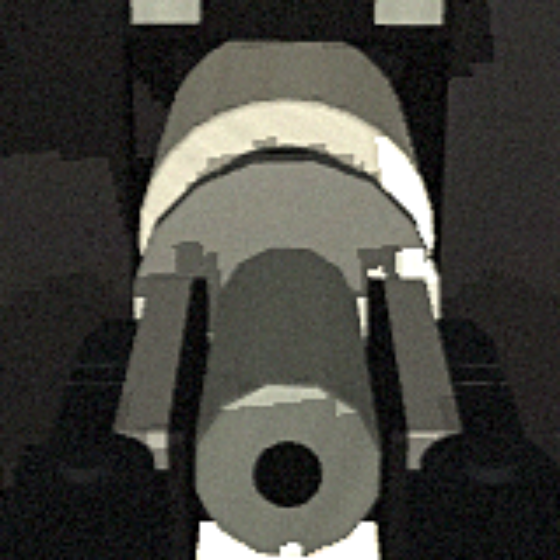

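play_rows(targets=[[10,-0.02,0,0,0],[10,-0.02,0,0,0],[10,-0.02,0,0,0],[10,-0.02,0,0,0],[10,0,0,0,0]])

```text
time: 18.4
tcp_pos: [477.6, -216.3, 161.2]
tool_rot: [[0.126, 0.992, -0.0], [0.992, -0.126, -0.0], [-0.0, -0.0, -1.0]]
wrist_force: [-1.6, 2.5, -0.4]
finger_gap: 19.1
```

play_rows(targets=[[10,-0.02,0,0,0],[10,-0.02,0,0,0],[10,-0.02,0,0,0],[10,0,0,0,0],[10,0,0,0,0]])

```text
time: 19.02
tcp_pos: [477.3, -219.1, 161.3]
tool_rot: [[0.126, 0.992, -0.0], [0.992, -0.126, -0.0], [-0.0, -0.0, -1.0]]
wrist_force: [-0.3, 2.9, -0.2]
finger_gap: 19.4
```

```bash
python3 - <<'E'
from h import *
np.set_printoptions(precision=3,suppress=True)
o=monitor.get_obs();im,W=grab('wrist','w13'); print(o['tcp_pos'],o['wrist_force'],o['moment'],o['finger_gap'],o['time'])
a=im[:,:,::-1][180:340,200:360];a=np.clip(a*1.5,0,255).astype(np.uint8)
cv2.imwrite('pics/c13.png',cv2.resize(a,(560,560)))
E
```

```text
[ 477.292 -219.148  161.263] [-0.267  2.869 -0.163] [0.676 0.045 0.01 ] 19.41417077708402 19.025
```

View pics/c13.png

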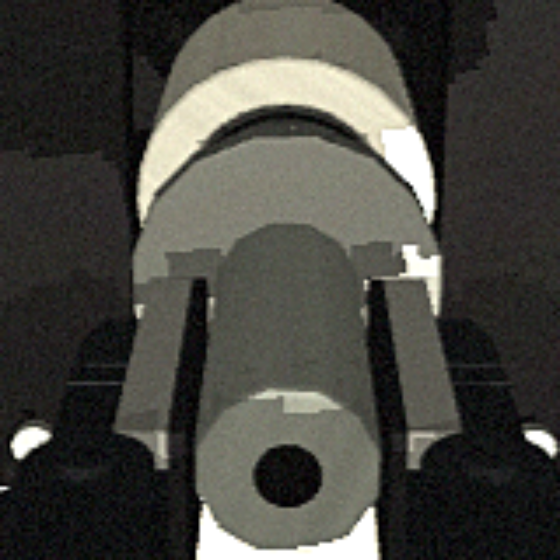

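play_rows(targets=[[10,-0.02,0,0,0],[10,-0.02,0,0,0],[10,-0.02,0,0,0],[10,0,0,0,0],[10,0,0,0,0]])

```text
time: 19.7
tcp_pos: [476.9, -222.1, 161.3]
tool_rot: [[0.126, 0.992, 0.0], [0.992, -0.126, -0.0], [-0.0, 0.0, -1.0]]
wrist_force: [-0.8, 2.8, -0.2]
finger_gap: 19.2
```

```bash
python3 - <<'E'
from h import *
np.set_printoptions(precision=3,suppress=True)
o=monitor.get_obs();im,W=grab('wrist','w14'); print(o['tcp_pos'],o['wrist_force'],o['moment'],o['finger_gap'],o['time'])
a=im[:,:,::-1][180:340,200:360];a=np.clip(a*1.5,0,255).astype(np.uint8)
cv2.imwrite('pics/c14.png',cv2.resize(a,(560,560)))
for t in ['w3','w13','w14']:
    g=cv2.cvtColor(cv2.imread(f'pics/{t}.png'),6); print(t,g[195:235,282])
E
```

```text
[ 476.917 -222.134  161.275] [-0.784  2.842 -0.199] [0.685 0.045 0.041] 19.152961068481257 19.7
w3 [108 105 106 108 112 105 106 112  46  33  33  29   8  20  35  32  30  41
  34  33  69  94  77  75  82  79  74  75  77  71  76  73  82  72  76  77
  75  75  77  78]
w13 [ 72 110 139 161 152 153 150 151 155 152 153 151 160 157 133  20  34   7
   3  27  36  35  33  33  78  98  88  85  90  84  85  86  85  79  87  84
  87  83  87  85]
w14 [150 153 154 154 152 153 154 154 165 121  28  43  31   0  14  47  43  32
  43  32  22  79  99  89  88  87  85  79  83  84  87  86  90  85  85  82
  85  79  88  82]
```

View pics/c14.png

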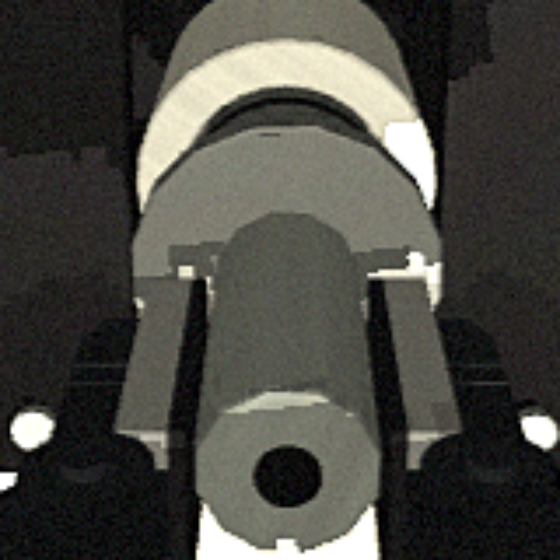

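play_rows(targets=[[10,-0.012,0,0,0],[10,-0.012,0,0,0],[10,0,0,0,0],[10,0.014,0,0,0],[10,0,0,0,0]])

```text
time: 20.38
tcp_pos: [476.9, -222.7, 161.2]
tool_rot: [[0.126, 0.992, -0.0], [0.992, -0.126, -0.0], [-0.0, 0.0, -1.0]]
wrist_force: [0.0, 1.7, -2.0]
finger_gap: 19.0
```

```bash
python3 - <<'E'
from h import *
np.set_printoptions(precision=3,suppress=True)
o=monitor.get_obs();im,W=grab('wrist','w15'); print(o['tcp_pos'],o['wrist_force'],o['moment'],o['finger_gap'],o['time'])
for t in ['w3','w15']:
    g=cv2.cvtColor(cv2.imread(f'pics/{t}.png'),6); print(t,g[195:235,282])
E
```

```text
[ 476.871 -222.681  161.236] [ 0.012  1.689 -2.013] [ 0.322  0.07  -0.026] 19.041253109800188 20.375
w3 [108 105 106 108 112 105 106 112  46  33  33  29   8  20  35  32  30  41
  34  33  69  94  77  75  82  79  74  75  77  71  76  73  82  72  76  77
  75  75  77  78]
w15 [155 154 159 154 151 159 155 165 131  27  43  38   3  18  43  39  39  49
  38  39  60 106  81  85  84  85  85  76  82  85  81  80  90  86  84  87
  82  84  80  84]
```

play_rows(targets=[[10,0.006,0,0,0],[10,0,0,0.015,0],[10,0,0,0.015,0],[10,0,0,0.015,0],[10,0,0,0,0]])

```text
time: 21.05
tcp_pos: [476.9, -222.3, 159.0]
tool_rot: [[0.126, 0.992, -0.0], [0.992, -0.126, 0.0], [-0.0, -0.0, -1.0]]
wrist_force: [0.2, -0.1, -0.8]
finger_gap: 19.6
```

play_rows(targets=[[10,0,0,0.02,0],[10,0,0,0.02,0],[10,0,0,0.02,0],[10,0,0,0.02,0],[10,0,0,0,0]])

```text
time: 21.68
tcp_pos: [476.9, -222.3, 154.9]
tool_rot: [[0.126, 0.992, -0.0], [0.992, -0.126, 0.0], [0.0, -0.0, -1.0]]
wrist_force: [0.2, 0.0, -2.1]
finger_gap: 19.2
```

play_rows(targets=[[10,0,0,0.02,0],[10,0,0,0.02,0],[10,0,0,0.02,0],[10,0,0,0.02,0],[10,0,0,0,0]])

```text
time: 22.3
tcp_pos: [476.8, -222.2, 150.9]
tool_rot: [[0.126, 0.992, -0.0], [0.992, -0.126, 0.0], [0.0, -0.0, -1.0]]
wrist_force: [-0.7, -0.2, -1.4]
finger_gap: 19.3
```

play_rows(targets=[[10,0,0,0.02,0],[10,0,0,0.02,0],[10,0,0,0.02,0],[10,0,0,0.02,0],[10,0,0,0,0]])

```text
time: 22.92
tcp_pos: [476.9, -222.3, 146.9]
tool_rot: [[0.126, 0.992, -0.0], [0.992, -0.126, 0.0], [0.0, -0.0, -1.0]]
wrist_force: [0.0, 0.6, -1.3]
finger_gap: 19.2
```

play_rows(targets=[[10,0,0,0.02,0],[10,0,0,0.02,0],[10,0,0,0.02,0],[10,0,0,0.02,0],[10,0,0,0,0]])

```text
time: 23.55
tcp_pos: [476.8, -222.3, 142.9]
tool_rot: [[0.126, 0.992, -0.0], [0.992, -0.126, 0.0], [0.0, -0.0, -1.0]]
wrist_force: [-0.2, 0.6, -1.5]
finger_gap: 19.2
```

play_rows(targets=[[10,0,0,0.02,0],[10,0,0,0.02,0],[10,0,0,0.02,0],[10,0,0,0.02,0],[10,0,0,0,0]])

```text
time: 24.18
tcp_pos: [476.8, -222.3, 138.9]
tool_rot: [[0.126, 0.992, -0.0], [0.992, -0.126, 0.0], [0.0, -0.0, -1.0]]
wrist_force: [1.0, -0.5, -1.2]
finger_gap: 18.6
```

Close to home now; smaller steps.

play_rows(targets=[[10,0,0,0.01,0],[10,0,0,0.01,0],[10,0,0,0.01,0],[10,0,0,0.01,0],[10,0,0,0,0]])

```text
time: 24.8
tcp_pos: [476.9, -222.3, 137.0]
tool_rot: [[0.126, 0.992, -0.0], [0.992, -0.126, 0.0], [0.0, -0.0, -1.0]]
wrist_force: [0.2, 0.2, -1.4]
finger_gap: 19.1
```

play_rows(targets=[[10,0,0,0.01,0],[10,0,0,0.01,0],[10,0,0,0.01,0],[10,0,0,0,0],[10,0,0,0,0]])

```text
time: 25.42
tcp_pos: [476.9, -222.3, 135.5]
tool_rot: [[0.126, 0.992, -0.0], [0.992, -0.126, 0.0], [-0.0, -0.0, -1.0]]
wrist_force: [0.2, 1.0, -2.4]
finger_gap: 19.4
```

play_rows(targets=[[10,0,0,0.01,0],[10,0,0,0.01,0],[10,0,0,0,0],[10,0,0,0,0],[10,0,0,0,0]])

```text
time: 26.05
tcp_pos: [476.9, -222.3, 134.5]
tool_rot: [[0.126, 0.992, -0.0], [0.992, -0.126, -0.0], [-0.0, -0.0, -1.0]]
wrist_force: [0.4, 0.2, -1.7]
finger_gap: 18.7
```

```bash
python3 - <<'E'
from h import *
np.set_printoptions(precision=3,suppress=True)
o=monitor.get_obs();im,W=grab('wrist','w16'); print(o['tcp_pos'],o['wrist_force'],o['moment'],o['finger_gap'],o['time'])
a=im[:,:,::-1][180:340,200:360];a=np.clip(a*1.5,0,255).astype(np.uint8)
cv2.imwrite('pics/c16.png',cv2.resize(a,(560,560)))
E
```

```text
[ 476.893 -222.283  134.538] [ 0.41   0.233 -1.741] [ 0.032 -0.018  0.004] 18.747323039390533 26.05
```

View pics/c16.png

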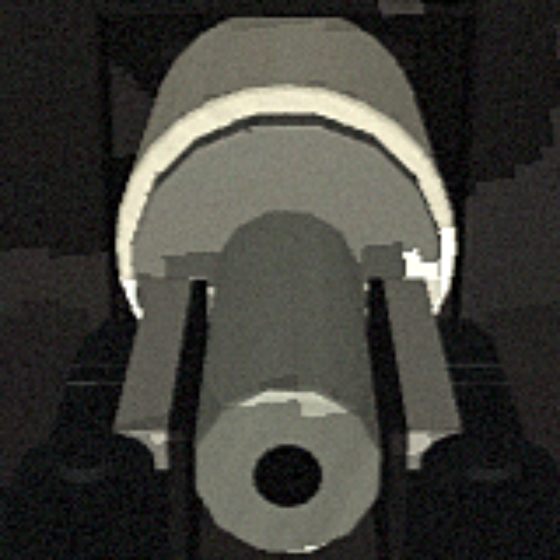

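play_rows(targets=[[10,0,0,0.008,0],[10,0,0,0.008,0],[10,0,0,0,0],[10,0,0,0,0],[10,0,0,0,0]])

```text
time: 26.72
tcp_pos: [476.9, -222.3, 133.7]
tool_rot: [[0.126, 0.992, -0.0], [0.992, -0.126, -0.0], [-0.0, -0.0, -1.0]]
wrist_force: [0.2, 0.7, -2.4]
finger_gap: 19.0
```

play_rows(targets=[[10,0,0,0.006,0],[10,0,0,0.006,0],[10,0,0,0,0],[10,0,0,0,0],[10,0,0,0,0]])

```text
time: 27.35
tcp_pos: [476.9, -222.4, 133.5]
tool_rot: [[0.126, 0.992, 0.0], [0.992, -0.126, -0.0], [-0.0, 0.0, -1.0]]
wrist_force: [-2.3, 0.5, 6.7]
finger_gap: 19.0
```

play_rows(targets=[[10,0,0,-0.004,0],[30,0,0,0,0],[45,0,0,0,0],[50,0,0,0,0],[50,0,0,0,0]])

```text
time: 27.98
tcp_pos: [476.9, -222.3, 133.3]
tool_rot: [[0.126, 0.992, -0.0], [0.992, -0.126, 0.0], [0.0, -0.0, -1.0]]
wrist_force: [-0.4, 0.2, 0.1]
finger_gap: 50.1
```

```bash
python3 - <<'E'
from h import *
np.set_printoptions(precision=3,suppress=True)
o=monitor.get_obs();im,W=grab('wrist','w17'); print(o['tcp_pos'],o['wrist_force'],o['moment'],o['finger_gap'],o['time'])
a=im[:,:,::-1];a=np.clip(a*1.3,0,255).astype(np.uint8)
cv2.imwrite('pics/c17.png',a)
E
```

```text
[ 476.878 -222.268  133.283] [-0.374  0.196  0.068] [ 0.041 -0.041 -0.079] 50.144312294012536 27.975
```

View pics/c17.png

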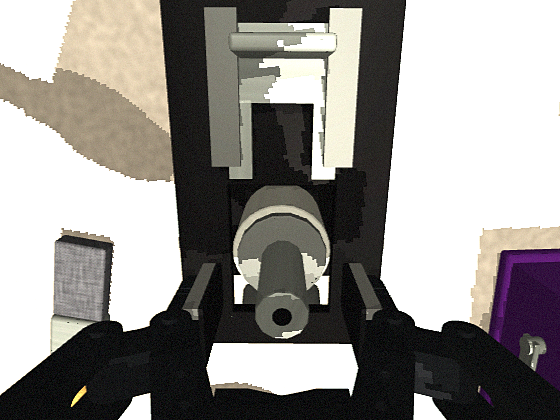

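```bash
python3 - <<'E'
from h import *
np.set_printoptions(precision=1,suppress=True)
im,W=load('w17');o=monitor.get_obs();R=np.array(o['tool_rot']);p=np.array(o['tcp_pos'])
for u in [(283,33),(283,42),(283,53)]:
    for z in (143,117): print(u,z,R.T@(onz(W,*u,z)-p))
E
```

```text
(283, 33) 143 [94.3  0.7 -9.7]
(283, 33) 117 [98.2  0.8 16.3]
(283, 42) 143 [91.6  0.7 -9.7]
(283, 42) 117 [95.   0.8 16.3]
(283, 53) 143 [88.3  0.7 -9.7]
(283, 53) 117 [91.   0.8 16.3]
```

play_rows(targets=[[50,0,0,-0.6,0],[40,0,0,-0.9,0],[10,0.5,0,0,0],[0,1,0,0,0],[0,1,0,0,0]])

```text
time: 28.65
tcp_pos: [492.7, -97.2, 208.5]
tool_rot: [[0.127, 0.992, 0.0], [0.992, -0.127, -0.0], [-0.0, 0.0, -1.0]]
wrist_force: [1.0, 0.1, 0.7]
finger_gap: 0.1
```

```bash
python3 - <<'E'
from h import *
np.set_printoptions(precision=3,suppress=True)
o=monitor.get_obs();im,W=grab('wrist','w18'); grab('scene','s18');print(o['tcp_pos'],o['wrist_force'],o['moment'],o['finger_gap'],o['time'])
cv2.imwrite('pics/c18.png',cv2.resize(cv2.imread('pics/s18.png')[90:230,180:320],None,fx=4,fy=4,interpolation=2))
E
```

```text
[492.679 -97.168 208.468] [1.033 0.145 0.663] [ 0.045  0.044 -0.005] 0.08943436203851864 28.65
```

View pics/w18.png

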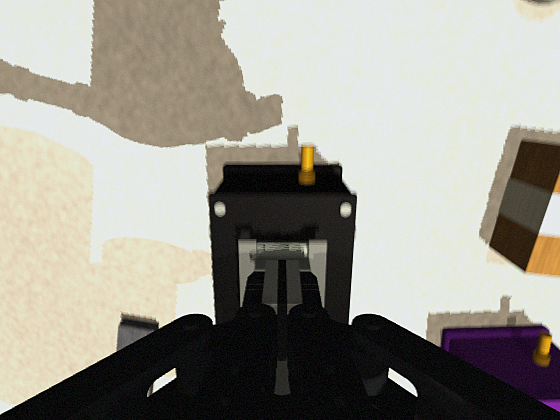

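View pics/c18.png

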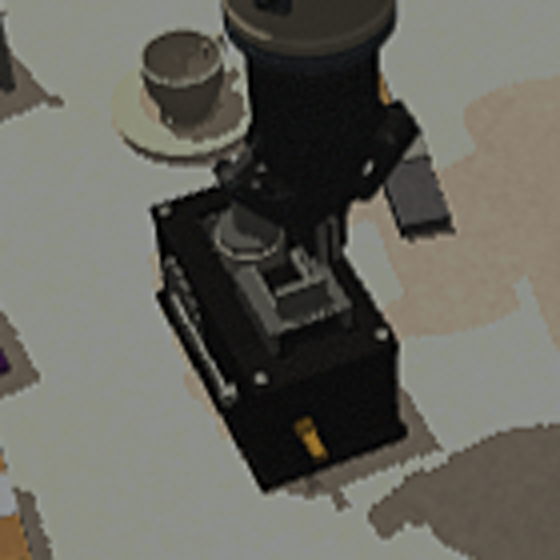

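play_rows(targets=[[0,0,0,0.5,0],[0,0,0,0.5,0],[0,0,0,0.4,0],[0,0,0,0.27,0],[0,0,0,0,0]])

```text
time: 29.38
tcp_pos: [492.3, -98.4, 124.2]
tool_rot: [[0.126, 0.992, -0.001], [0.992, -0.126, 0.0], [0.0, -0.001, -1.0]]
wrist_force: [0.1, 0.5, -0.0]
finger_gap: 0.2
```

```bash
python3 - <<'E'
from h import *
np.set_printoptions(precision=3,suppress=True)
o=monitor.get_obs();grab('scene','s19');print(o['tcp_pos'],o['wrist_force'],o['time'])
cv2.imwrite('pics/c19.png',cv2.resize(cv2.imread('pics/s19.png')[90:230,180:320],None,fx=4,fy=4,interpolation=2))
E
```

```text
[492.25  -98.412 124.246] [ 0.097  0.502 -0.027] 29.375
```

View pics/c19.png

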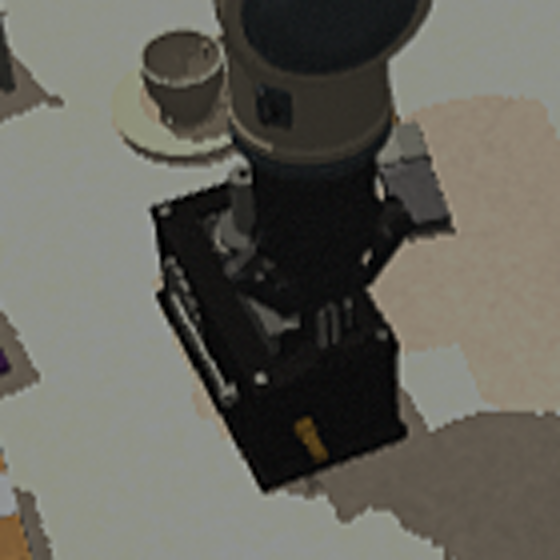

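play_rows(targets=[[0,-0.2,0,0,0],[0,-0.1,0,0,0],[0,-0.06,0,0,0],[0,-0.06,0,0,0],[0,-0.06,0,0,0]])

```text
time: 30.05
tcp_pos: [489.6, -122.1, 124.9]
tool_rot: [[0.126, 0.992, 0.0], [0.992, -0.126, 0.0], [0.0, 0.0, -1.0]]
wrist_force: [0.8, 0.6, 2.0]
finger_gap: -0.0
```

play_rows(targets=[[0,-0.08,0,0,0],[0,-0.08,0,0,0],[0,-0.08,0,0,0],[0,-0.08,0,0,0],[0,-0.08,0,0,0]])

```text
time: 30.68
tcp_pos: [487.0, -142.2, 124.8]
tool_rot: [[0.126, 0.992, -0.0], [0.992, -0.126, 0.0], [0.0, -0.0, -1.0]]
wrist_force: [-0.1, 1.3, 1.0]
finger_gap: -0.2
```

play_rows(targets=[[0,-0.06,0,0,0],[0,-0.06,0,0,0],[0,-0.06,0,0,0],[0,-0.06,0,0,0],[0,-0.06,0,0,0]])

```text
time: 31.3
tcp_pos: [485.1, -157.0, 124.8]
tool_rot: [[0.126, 0.992, -0.0], [0.992, -0.126, 0.0], [0.0, -0.0, -1.0]]
wrist_force: [-0.8, 1.9, 0.3]
finger_gap: -0.4
```

play_rows(targets=[[0,-0.06,0,0,0],[0,-0.05,0,0,0],[0,-0.04,0,0,0],[0,-0.04,0,0,0],[0,0,0,0,0]])

```text
time: 31.92
tcp_pos: [484.2, -166.5, 124.9]
tool_rot: [[0.126, 0.992, 0.0], [0.992, -0.126, -0.0], [-0.0, 0.0, -1.0]]
wrist_force: [0.2, 0.2, 0.1]
finger_gap: 0.0
```

```bash
python3 - <<'E'
from h import *
np.set_printoptions(precision=3,suppress=True)
o=monitor.get_obs();im,W=grab('wrist','w20');grab('scene','s20');print(o['tcp_pos'],o['wrist_force'],o['time'])
cv2.imwrite('pics/c20.png',cv2.resize(cv2.imread('pics/s20.png')[90:230,180:320],None,fx=4,fy=4,interpolation=2))
E
```

```text
[ 484.183 -166.493  124.906] [0.208 0.18  0.109] 31.925
```

View pics/c20.png

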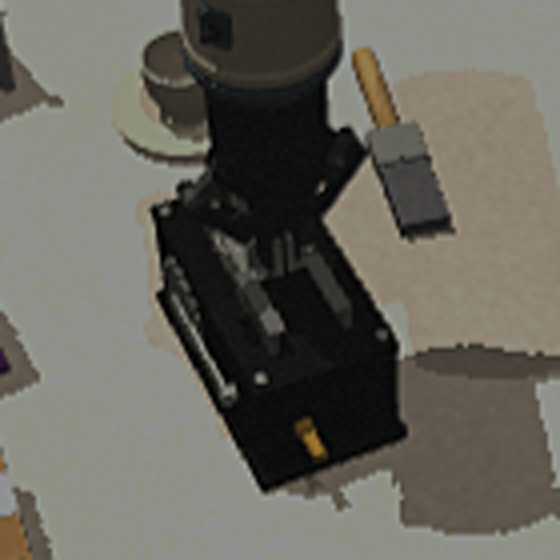

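play_rows(targets=[[0,-0.03,0,0,0],[0,-0.03,0,0,0],[0,-0.02,0,0,0],[0,-0.02,0,0,0],[0,0,0,0,0]])

```text
time: 32.65
tcp_pos: [483.3, -171.3, 124.8]
tool_rot: [[0.126, 0.992, -0.0], [0.992, -0.126, -0.0], [-0.0, -0.0, -1.0]]
wrist_force: [-0.0, -0.1, -0.2]
finger_gap: -0.3
```

play_rows(targets=[[0,-0.01,0,0,0],[0,-0.01,0,0,0],[0,-0.01,0,0,0],[0,0,0,0,0],[0,0,0,0,0]])

```text
time: 33.28
tcp_pos: [483.1, -172.3, 124.8]
tool_rot: [[0.126, 0.992, -0.0], [0.992, -0.126, 0.001], [0.001, -0.0, -1.0]]
wrist_force: [1.6, 5.0, 1.0]
finger_gap: 0.2
```

play_rows(targets=[[0,-0.01,0,0,0],[0,0,0,0,0],[0,0,0,0,0],[0,0,0,0,0],[0,0,0,0,0]])

```text
time: 33.9
tcp_pos: [483.1, -172.4, 124.8]
tool_rot: [[0.126, 0.992, -0.0], [0.992, -0.126, 0.001], [0.001, -0.0, -1.0]]
wrist_force: [2.1, 9.3, 2.4]
finger_gap: 0.3
```

play_rows(targets=[[0,0.1,0,0,0],[0,0.4,0,0,0],[0,0.2,0,-0.5,0],[0,0,0,-1,0],[0,0,0,-1,0]])

```text
time: 34.52
tcp_pos: [487.2, -138.2, 251.1]
tool_rot: [[0.126, 0.992, -0.001], [0.992, -0.126, -0.0], [-0.0, -0.001, -1.0]]
wrist_force: [-0.2, -0.0, -0.2]
finger_gap: -0.2
```

play_rows(targets=[[0,-0.8,0,0,0],[0,-1,0,0,0],[0,-1,0,0,0],[0,0,0,0,0],[0,0,0,0,0]])

```text
time: 35.15
tcp_pos: [469.7, -277.1, 249.6]
tool_rot: [[0.127, 0.992, -0.0], [0.992, -0.127, 0.0], [0.0, -0.001, -1.0]]
wrist_force: [1.4, 0.3, -0.3]
finger_gap: -0.2
```

```bash
python3 - <<'E'
from h import *
np.set_printoptions(precision=3,suppress=True)
o=monitor.get_obs();im,W=grab('wrist','w21');grab('scene','s21');print(o['tcp_pos'],o['wrist_force'],o['time'])
cv2.imwrite('pics/c21.png',cv2.resize(cv2.imread('pics/s21.png')[90:230,180:320],None,fx=4,fy=4,interpolation=2))
E
```

```text
[ 469.678 -277.088  249.632] [ 1.429  0.315 -0.284] 35.15
```

View pics/w21.png

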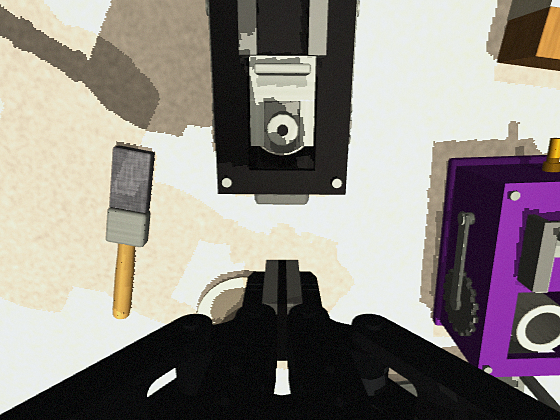

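View pics/c21.png

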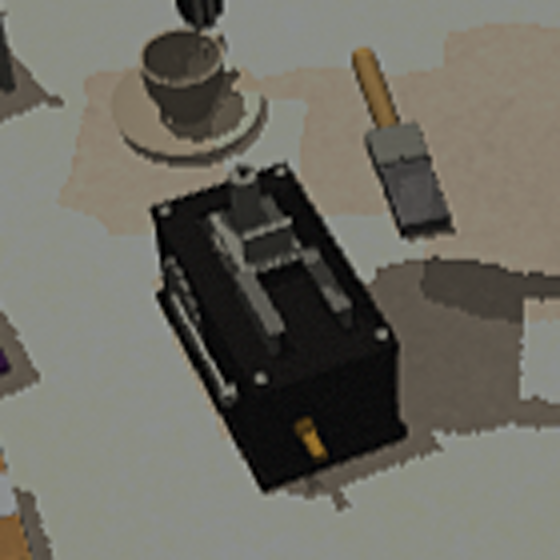

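```bash
python3 - <<'E'
from h import *
np.set_printoptions(precision=1,suppress=True)
im,W=load('w21');u=np.array([.1286,.9917])
s=onz(W,283,129,161);t=onz(W,282.5,69,143)
print(s,t,u@(t-s)[:2]); print('screws',onz(W,227,183.5,101),onz(W,337,183.5,101), 'stem minus screws along y',u@(s-(onz(W,227,183.5,101)+onz(W,337,183.5,101))/2)[:2])
c=im[40:210,200:370];cv2.imwrite('pics/c22.png',cv2.resize(c,None,fx=3.5,fy=3.5,interpolation=2))
E
```

```text
[ 477.7 -221.7  161. ] [ 481.9 -186.5  143. ] 35.500454569417485
screws [ 427.2 -263.6  101. ] [ 514.9 -274.8  101. ] stem minus screws along y 47.96214890188025
```

View pics/c22.png

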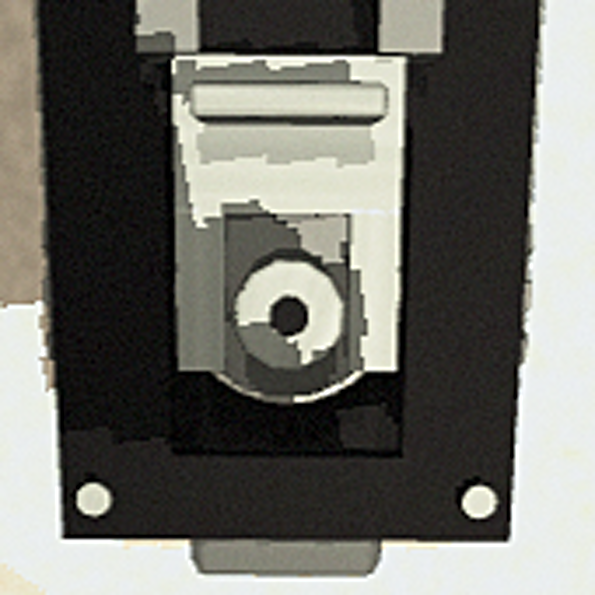

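```bash
python3 - <<'E'
from h import *
print(order.close_job())
E
```

```text
the job is handed in; nothing more can be done
None
```

The piston is refitted and the fork is pushed fully in. I handed the job in at about 35 s of the 64 s allowed; no verdict was reported.

**What I did:**
- **Lifting and leaning:** I took the smaller piston from the tray by its stem. The moves cannot tilt the tool, so I leaned the piston to about 12° by pressing its foot against the tray's end wall while it pivoted in a light grip.
- **Starting it in the chamber:** I felt for the chamber's far wall (about 2.5 N). The chamber turned out to be about 2.5 mm towards the fork from the slot's middle. The foot's middle went about 5 mm below the rim while still leaning.
- **Straightening and seating:** I straightened it against the near wall, with about 4 N at most, and slid it down almost without force. It stopped with about 8 N, at the height expected for fully home.
- **Fork:** I pushed it by its tab until the wrist force rose to about 9 N without further movement, then backed off clear of everything.

**Last checks:**
- **Position:** In the wrist picture the stem stands upright and centred. The tab is 35.5 mm from the stem, as expected for a fully closed fork with that chamber offset.
- **Bystanders:** In the last scene and wrist pictures the cup and the brush are where they were. I made no final check of the other bystanders, but the arm did not work near them, apart from the short piston in the tray.

**What disagreed:** The fixed cameras differed from each other by 4–8 mm, so I relied on the wrist camera and on touch. The wrist camera's own readings of the chamber varied by 2–4 mm. The contact forces are wrist readings at the end of each move, so brief peaks between readings were not seen.

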